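# Make up the gearbox and compressor spare-part kits

## Robot

A 6-joint arm with a two-finger parallel gripper is mounted at the origin on the work surface. World frame = base frame: x ahead of the robot, y to its left, z up, the work surface at z = 0. Lengths are in m, angles in rad, forces in N, time in s.
With the tool pointing down it reaches from about 0.3 to 0.775 m from the base axis. Payload 14.6 kg.
Tool frame: the origin (TCP) lies at the very end of the fingers, on their centre line; the grasp point (between the pads) lies manip.grip_point_offset behind it (manip.grip_point_offset is the distance from the TCP to the grasp point, in m); z points along the fingers, x is the direction in which the jaws open and shut, and the axes are right-handed (so a half turn about z gives the same grasp; the last joint's range is limited). The gripper opens to 85 mm and grips with 20 to 120 N. Pads are 22 mm wide; open, the fingers measure 114 mm over their backs; the gripper's body (76 mm by 85 mm) begins 54 mm behind the grasp point. The pads swing forward as they close: fully open they stand 13 mm farther back than shut.
Start: joints at [1.252, 0.3, 1.521, -0, 1.321, -0.067], TCP at [0.137, 0.533, 0.231] pointing down, gripper open.
Joint ranges: [-3.03, 3.03], [-0.79, 2.21], [0.23, 2.52], [-1.04, 4.18], [0, 3.07], [-2.55, 2.55]. Speed limits (rad/s): [2.22, 2.22, 2.57, 3.14, 3.14, 3.14].

## Interface

Orientations are given as [roll, pitch, yaw] about the fixed x, y, z axes, in that order (R = Rz(yaw) Ry(pitch) Rx(roll)).
In Python, from plant import manip gives the robot as it stands. The module is installed in compiled form; this text tells all that it offers.
- The arm moves only by the tool jog_arm, never from a script. Its argument "deltas" is a list of rows, each a list of 4 numbers: the shift along the tool's x, y, z in cm, then the turn about the tool's z in rad. In form: [[tx, ty, tz, yaw], ...]. A call has 1 to 10 rows; each row shifts and turns the commanded pose from where the row before left it, along the tool's axes as they then stand; what a row does not reach is not made up. A row lasts 1/10 s, in which the tool goes at most 50 mm and 8.59 degrees, less where a joint would pass 70% of its speed; a pose out of reach is approached as far as the arm can. A call is refused whole if a number of a shift passes 5 or a number of a turn 0.15, either way. A call with a gripper value outside its range is refused whole. "hand" is the closure, from -1 (fully open) to 1 (shut), set as the call begins (left out, the last holds). The fingers move at their own pace and stop on an object; "newtons" is the grip in N (left out, the last holds). Time passes only in rows, so rows that do not move let the fingers close. It gives the time, the measured TCP pose, the force and the opening at its end, in the units of the state.
- manip.read_state(): the state, without advancing time (a new reading comes with each control period).
- manip.get_image(name): name is "side" or "top" or "wrist"; returns (picture, depth): 384x512x3 uint8, red, green, blue; 384x512 float32, m along the optical axis (not along the pixel's ray), 0 where there is no reading.
- manip.camera_model(name): a dict with "fx", "fy", "cx", "cy" (pixels), "k1" (the pictures are not rectified: a ray, as slopes to the right and down, at radius r is drawn at 1 + k1 r^2 times it, then the intrinsics apply), "rvec" (rotation vector, rad) and "tvec" (3), from world to camera coordinates, as OpenCV has them. Camera axes: x right, y down, z forward; pixel columns grow to the right and rows downward; lengths in m; the calibration is good to about 2 mm. A picture is of the moment at which its call begins: read the wrist's pose just before it. camera_model takes no time and is no camera call; for the wrist camera it gives the pose at the moment of the call.
- manip.finish_job(): hands the job in, once; it reports no verdict.
Trained networks look in the newest picture that a camera, given by its name, has taken for a name from the list of things; names that differ only in an ending like _2 or _b are one class to them, and where a whole thing is asked for, a point or a joint stands for the part that bears it (a point fixed in the world has none). Each returns a list of dicts, best first, with "confidence" (0 to 1); they miss things now and then, are a little off and sometimes report something else, mostly with a low value. They report only what shows in the picture. A call takes as long as a camera call. They do not tell look-alikes from the thing itself.
- manip.look_for(camera, thing): "position" ([x, y, z] in m, in world coordinates, good to about 4 mm: the middle of the surface that is visible of it).
The state is a dict: "time": time; "qpos": joint angles; "dq": joint speeds; "tau": joint torques, N m; "tcp_pos": TCP position; "ee_rot": TCP orientation; "wrist_force": force on the tool from outside, world axes, zero at the start; "wrist_torque": the same for the moment, N m; "grip_width": finger opening in m.
Only numpy, scipy, OpenCV 4.12 (cv2) and the standard library are available. Lean on these libraries where they do the work, as an engineer would, in place of code of your own. Each camera call takes 0.05 s, during which the arm holds its last target. There are 200 camera calls.

## Task

Make up two spare-part kits from the stock on the bench: the long oil filter and the pillow-block bearing go into the cardboard tray with two cells, and the short oil filter, the capacitor and the coupling half go into the black tray with three cells. Give each part a cell of its own, set down (not dropped) upright on the cell floor, and leave the rest of the stock where it stands.

Things in the scene. Friction and masses are not known exactly. Their poses are not given: they have to be found in the camera images.
- long_filter: Spin-on oil filter, the longer and slimmer of two: white round can, 60 mm diameter, 96 mm tall, standing on its closed end; the black gasket ring and the threaded hole are on top. About 0.4 kg. Belongs in the cardboard tray's shorter cell. Origin: centre of its underside; z is up.
- pillow_block: Grey cast-iron pillow-block bearing for the cardboard tray's longer cell, lengthwise. Foot 127 (own y) x 38 (own x) x 14 mm; in its middle an upright disc-shaped housing, 62 mm diameter, 30 mm thick along own x, top 65 mm up (at 50 mm height 30 mm thick, 53 mm wide). About 0.6 kg. At the start own y is within 0.4 rad of world y. Origin: centre of its underside; z is up.
- short_filter: Spin-on oil filter, the shorter and thicker of two: white round can, 66 mm diameter, 62 mm tall, standing on its closed end, gasket and threaded hole on top. About 0.3 kg. Belongs in the black tray. Origin: centre of its underside; z is up.
- capacitor: Motor run capacitor: bare aluminium round can, 45 mm diameter, 80 mm tall, with a black cap to 84 mm and brass tab terminals to 95 mm on top, standing upright. About 0.16 kg. Belongs in the black tray. Origin: centre of its underside; z is up.
- coupling_hub: Jaw-coupling half of dark steel standing on its barrel, jaws up: barrel 42 mm diameter up to 22 mm, flange 54 mm diameter from 22 to 42 mm, above it three jaws up to 60 mm (outer edge 25.5 mm from the axis, round bore visible between them). About 0.45 kg. Belongs in the black tray. Origin: centre of its underside; z is up.
- v_pulley: Other stock, not in either kit, to be left alone: dark V-belt pulley lying flat, 80 mm diameter, 22 mm thick, with a 36 mm hub boss up to 34 mm. Origin: centre of its underside; z is up.
- ball_bearing: Other stock, not in either kit, to be left alone: bare steel ball bearing lying flat, a ring 72 mm outside, 35 mm bore, 17 mm thick. Origin: centre of its underside; z is up.
- part_box: Other stock, not in either kit, to be left alone: small closed cardboard box 50 (own x) x 70 (own y) x 40 mm high with a paper tape strip. Origin: centre of its underside; z is up.
- card_tray: Low open cardboard tray, fixed, 92 (own x) x 246 (own y) x 28 mm high; walls and floor 4 mm. A partition as high as the rim makes two cells, 84 mm in own x: the longer, 150 mm in own y, centred at own y = -44 mm; the shorter, 84 mm, at +77 mm. Left or right of the stock, opposite the black tray; own y within 0.2 rad of world -x. Origin: centre of its underside; z is up.
- black_tray: Low open black plastic tray, fixed, 94 (own x) x 274 (own y) x 28 mm high; walls and floor 4 mm. Two grey partitions as high as the rim make three cells, 86 x 86 mm, centred at own y = -90, 0 and +90 mm. Left or right of the stock, opposite the cardboard tray; own y within 0.2 rad of world -x. Origin: centre of its underside; z is up.
Mind the look-alikes: they are no part of the job. What is shaped like the short_filter but orange is not meant. What is shaped like the long_filter but orange is not meant.

How it is judged:
By the outcome, as a careful person would: the job done as asked, in the order asked, and still so for the second after the job is handed in, with the robot touching nothing.
It also fails if it takes over 120 s, if anything falls off the work surface, if the arm or the gripper's body presses on something with over 40 N, if the wrist force passes 120 N, or if a joint passes its speed limit or range.

## Working session

There is one attempt and no reset: what is moved stays moved. The work goes in short steps, Python scripts to look and compute and a tool call to move; the robot and the scene stay as the last step left them, time stands still between calls to the robot, and variables do not carry over. Pictures are saved under pics/ and viewed, about 12 in all and at most 16, crops included, and the job is handed in when it is done.

Besides the shell and the picture viewer there is one more tool, called after "Emit:" by a JSON object that holds its "fn" and its "kwargs". jog_arm: Moves the arm, as the interface text tells. Its arguments: {"type":"object","properties":{"deltas":{"type":"array"},"hand":{"type":"number"},"newtons":{"type":"number"}},"required":["deltas"]}

```bash
mkdir -p pics; cat > h.py <<'E'
from plant import manip
import numpy as np, cv2
def snap(n,fn=None):
    im,d=manip.get_image(n); m=manip.camera_model(n)
    if fn: cv2.imwrite('pics/'+fn,im[:,:,::-1])
    return im,d,m
def world(d,m):
    h,w=d.shape; u,v=np.meshgrid(np.arange(w),np.arange(h))
    x=(u-m['cx'])/m['fx']; y=(v-m['cy'])/m['fy']
    K=np.eye(3); 
    xd,yd=x.copy(),y.copy()
    for _ in range(8):
        s=1+m['k1']*(x*x+y*y); x,y=xd/s,yd/s
    P=np.stack([x*d,y*d,d],-1)
    R=cv2.Rodrigues(np.array(m['rvec'],float))[0]
    return (P-np.array(m['tvec']).ravel())@R
def proj(p,m):
    R=cv2.Rodrigues(np.array(m['rvec'],float))[0]
    c=np.asarray(p)@R.T+np.array(m['tvec']).ravel()
    x=c[...,0]/c[...,2];y=c[...,1]/c[...,2];s=1+m['k1']*(x*x+y*y)
    return np.stack([x*s*m['fx']+m['cx'],y*s*m['fy']+m['cy']],-1)
E
python3 - <<'E'
from h import *
print(manip.read_state(), manip.grip_point_offset)
im,d,m=snap('top','top1.png'); print(m)
W=world(d,m); np.savez('top1.npz',im=im,d=d,W=W)
for t in "long_filter pillow_block short_filter capacitor coupling_hub v_pulley ball_bearing part_box card_tray black_tray".split():
    for r in manip.look_for('top',t): print(t,np.round(r['position'],3),round(r['confidence'],2),proj(np.array(r['position']),m).round())
E
```

```text
{'time': 0.0, 'qpos': array([ 1.25241868e+00,  3.00467205e-01,  1.52165074e+00, -1.67700377e-05,
        1.32069726e+00, -6.66063860e-02]), 'dq': array([ 0.00193888, -0.00098409,  0.00116201,  0.00024633, -0.00016127,
       -0.00039709]), 'tau': array([-2.77080781e-04, -5.43496799e+01, -3.61788225e+01, -1.07746221e-04,
        4.09296714e-03,  1.90255150e-05]), 'tcp_pos': array([0.13694428, 0.5324095 , 0.23069398]), 'ee_rot': array([-3.14152749e+00,  1.22092440e-03,  1.31902926e+00]), 'wrist_force': array([ 0.36105702, -0.20122425,  0.01268043]), 'wrist_torque': array([-0.00100514,  0.01822583, -0.01248931]), 'grip_width': 0.08542132003617658} 0.0187
{'fx': 466.63245885661087, 'fy': 466.63245885661087, 'cx': 248.3572056196752, 'cy': 197.06700303499852, 'k1': -0.028768554334652724, 'rvec': array([ 2.13435003, -2.12697605,  0.13204771]), 'tvec': array([0.01118131, 0.48525977, 0.98452777])}
long_filter [ 0.318 -0.172  0.101] 0.93 [340. 276.]
long_filter [ 0.429 -0.134  0.096] 0.62 [319. 220.]
pillow_block [0.417 0.134 0.031] 0.7 [193. 228.]
short_filter [ 0.655 -0.071  0.062] 0.9 [287. 119.]
short_filter [ 0.663 -0.178  0.06 ] 0.87 [336. 115.]
capacitor [ 0.654 -0.07   0.061] 0.15 [287. 119.]
coupling_hub [0.666 0.076 0.039] 0.93 [221. 118.]
v_pulley [0.555 0.005 0.02 ] 0.79 [252. 168.]
ball_bearing [ 0.548 -0.138  0.02 ] 0.91 [316. 171.]
part_box [0.441 0.006 0.039] 0.81 [251. 217.]
card_tray [ 0.462 -0.296  0.002] 0.61 [386. 210.]
black_tray [ 0.451  0.306 -0.   ] 0.56 [120. 214.]
```

```bash
python3 - <<'E'
from h import *
im,d,m=snap('side','side1.png')
E
```

```text
(no output)
```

View pics/top1.png

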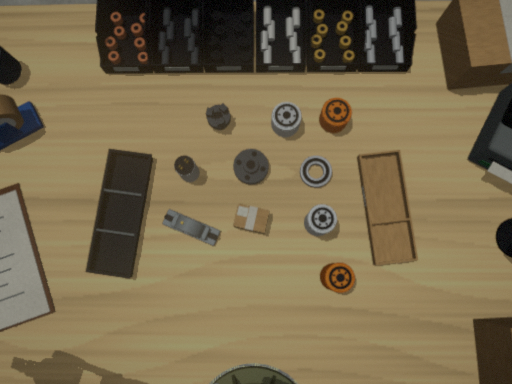

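View pics/side1.png

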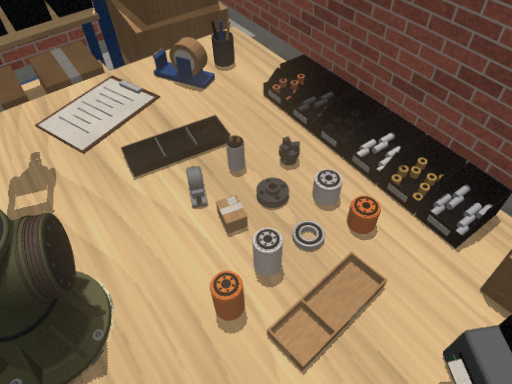

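The top view shows a white long filter at (321,220) with an orange look-alike at (340,277), and a white short filter at (286,118) with an orange look-alike at (336,115). The capacitor is at (187,167), hub (219,117), pillow block (192,227), black tray (121,213) and card tray (387,210), with its short cell toward the robot. I choose the white filters. Next I measure from depth.

```bash
python3 - <<'E'
from h import *
z=np.load('top1.npz'); W=z['W']; im=z['im']
def near(c,r,lo,hi):
    k=(np.hypot(W[...,0]-c[0],W[...,1]-c[1])<r)&(W[...,2]>lo)&(W[...,2]<hi)&(z['d']>0)
    return W[k]
for n,c,lo in [('long',(.429,-.134),.085),('short',(.655,-.071),.052),('cap',(.56,.14),.07),('hub',(.666,.076),.03),('oL',(.318,-.172),.085),('oS',(.663,-.178),.052)]:
    p=near(c,.06,lo,.13); (a,r)=cv2.minEnclosingCircle(p[:,:2].astype(np.float32)); print(n,len(p),p.mean(0).round(4),np.round(a,4),round(r,4),np.percentile(p[:,2],[5,50,95]).round(3))
for n,lo,hi in [('pb',.006,.02),('pb',.035,.08)]:
    p=near((.417,.134),.075,lo,hi); p=p[p[:,0]<.5];print(n,len(p),p.mean(0).round(4),cv2.minAreaRect(p[:,:2].astype(np.float32)))
for n,c in [('card',(.462,-.296)),('black',(.451,.306))]:
    for lo,hi in [(.018,.035),(-.003,.035)]:
        p=near(c,.18,lo,hi); p=p[(abs(p[:,1]-c[1])<.08)] 
        print(n,lo,len(p),p[:,:2].mean(0),cv2.minAreaRect(p[:,:2].astype(np.float32)),np.median(p[:,2]))
t=near((.35,0),.06,-.02,.02); print('table',t[:,2].mean())
cr=cv2.resize(im[85:300,80:430],None,fx=2.25,fy=2.25,interpolation=3); cv2.imwrite('pics/crop1.png',cr[:,:,::-1])
E
```

```text
long 684 [ 0.4312 -0.1385  0.098 ] [ 0.4318 -0.1394] 0.0306 [0.093 0.098 0.102]
short 705 [ 0.6593 -0.0697  0.0638] [ 0.6615 -0.0704] 0.0336 [0.058 0.064 0.068]
cap 356 [0.5447 0.1475 0.0842] [0.546  0.1484] 0.0227 [0.077 0.084 0.091]
hub 492 [0.6659 0.0811 0.0484] [0.6686 0.0825] 0.0276 [0.037 0.044 0.062]
oL 726 [ 0.3153 -0.1718  0.0983] [ 0.3152 -0.1731] 0.0304 [0.093 0.099 0.102]
oS 704 [ 0.6691 -0.1793  0.064 ] [ 0.6712 -0.1797] 0.0338 [0.059 0.064 0.068]
pb 422 [0.4185 0.1378 0.014 ] ((0.4288157820701599, 0.13365301489830017), (0.14290255308151245, 0.07712360471487045), 78.35999298095703)
pb 423 [0.4191 0.1382 0.0584] ((0.42041391134262085, 0.14099213480949402), (0.060632623732089996, 0.03301403298974037), 67.36894989013672)
card 0.018 959 [ 0.46719603 -0.29371074] ((0.4675235450267792, -0.29203522205352783), (0.24510881304740906, 0.09297715127468109), 6.747852325439453) 0.027758879431122922
card -0.003 10780 [ 0.45725981 -0.29503287] ((0.46236515045166016, -0.29599252343177795), (0.3591122627258301, 0.15998508036136627), 0.00467354292050004) 0.0026851302645724807
black 0.018 1465 [0.45436244 0.30436042] ((0.4531218409538269, 0.30137899518013), (0.10331545025110245, 0.27913400530815125), 82.1555404663086) 0.02828728370568855
black -0.003 10400 [0.44598381 0.30399741] ((0.451458215713501, 0.30600324273109436), (0.15997612476348877, 0.3583392798900604), 89.99451446533203) 0.0035269627682015655
table 0.0007477939937988227
```

View pics/crop1.png

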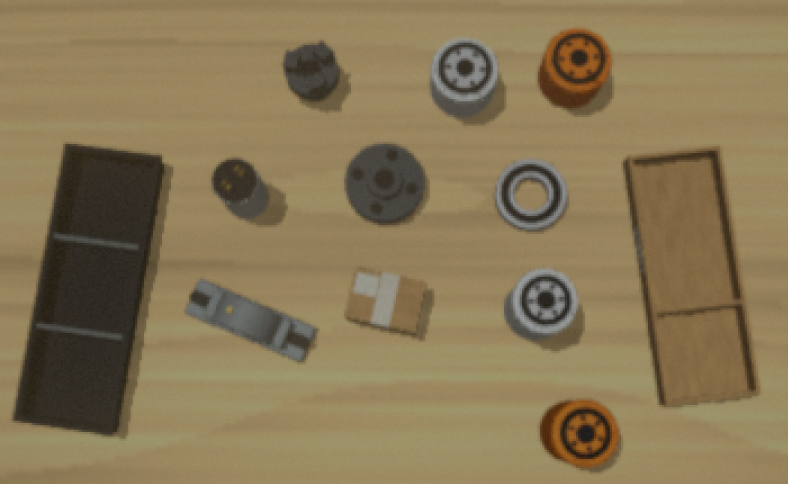

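The crop confirms it: the white long filter is at crop (545,300) and the white short filter at (466,70); the others are clearly orange. Now I turn the tool to yaw 0 and go above the long filter.

Emit:
{"fn": "jog_arm", "kwargs": {"deltas": [[0,0,0,0.147],[0,0,0,0.147],[0,0,0,0.147],[0,0,0,0.147],[0,0,0,0.147],[0,0,0,0.147],[0,0,0,0.147],[0,0,0,0.147],[0,0,0,0.143],[0,0,0,0]], "hand": -1, "newtons": 40}}

```text
time: 1.6
tcp_pos: [0.137, 0.5326, 0.2313]
ee_rot: [-3.142, -0.0, -0.002]
wrist_force: [-0.9, -0.3, 0.3]
grip_width: 0.0852
```

Emit:
{"fn": "jog_arm", "kwargs": {"deltas": [[1.47,3.36,0,0],[1.47,3.36,0,0],[1.47,3.36,0,0],[1.47,3.36,0,0],[1.47,3.36,0,0],[1.47,3.36,0,0],[1.47,3.36,0,0],[1.47,3.36,0,0],[1.47,3.36,0,0],[1.47,3.36,0,0]]}}

```text
time: 2.6
tcp_pos: [0.2843, 0.1953, 0.2315]
ee_rot: [-3.141, -0.001, 0.005]
wrist_force: [0.0, -0.5, 0.5]
grip_width: 0.0853
```

Emit:
{"fn": "jog_arm", "kwargs": {"deltas": [[1.47,3.36,0,0],[1.47,3.36,0,0],[1.47,3.36,0,0],[1.47,3.36,0,0],[1.47,3.36,0,0],[1.47,3.36,0,0],[1.47,3.36,0,0],[1.47,3.36,0,0],[1.47,3.36,0,0],[0,0,0,0]]}}

```text
time: 3.6
tcp_pos: [0.4172, -0.1086, 0.231]
ee_rot: [3.141, 0.0, 0.002]
wrist_force: [-0.2, -0.0, 0.5]
grip_width: 0.0852
```

```bash
cat >> h.py <<'E'
from scipy.optimize import least_squares
def circ(W,d,c,r0,lo,hi,rad):
    k=(np.hypot(W[...,0]-c[0],W[...,1]-c[1])<rad)&(W[...,2]>lo)&(W[...,2]<hi)&(d>0)
    p=W[k]; h=cv2.convexHull(p[:,:2].astype(np.float32))[:,0]
    f=least_squares(lambda q:np.hypot(h[:,0]-q[0],h[:,1]-q[1])-r0,p[:,:2].mean(0),loss='soft_l1',f_scale=.001)
    return len(p),f.x.round(4),np.median(p[:,2]).round(4),cv2.minEnclosingCircle(h)[1]
def trayfit(W,d,c,hx,hy,parts,yaw0):
    k=(np.abs(W[...,0]-c[0])<.17)&(np.abs(W[...,1]-c[1])<.085)&(W[...,2]>.02)&(W[...,2]<.034)&(d>0)
    p=W[k][:,:2]
    def res(q):
        cs,sn=np.cos(q[2]),np.sin(q[2]); e=p-q[:2]; x=e@[cs,sn]; y=e@[-sn,cs]
        dd=[abs(abs(x)-hx+.002),abs(abs(y)-hy+.002)]+[abs(y-t) for t in parts]
        return np.min(dd,0)
    f=least_squares(res,[c[0],c[1],yaw0],loss='soft_l1',f_scale=.002)
    return len(p),f.x.round(4),res(f.x).mean().round(4)
CARD=((.4675,-.292),.046,.123,[.033]); BLACK=((.453,.303),.047,.137,[-.045,.045])
E
python3 - <<'E'
from h import *
z=np.load('top1.npz')
print(trayfit(z['W'],z['d'],*CARD,np.pi/2+.118)); print(trayfit(z['W'],z['d'],*BLACK,np.pi/2-.15))
im,d,m=snap('wrist','w1.png'); W=world(d,m)
print(manip.read_state()['tcp_pos'],circ(W,d,(.4318,-.139),.03,.085,.12,.05))
print(trayfit(W,d,*CARD,np.pi/2+.118))
E
```

```text
(901, array([ 0.4671, -0.2915,  1.6922]), np.float64(0.0014))
(1418, array([0.4526, 0.3004, 1.4317]), np.float64(0.002))
[ 0.416484   -0.10700128  0.2309397 ] (2423, array([ 0.4305, -0.1385]), np.float64(0.0991), 0.030462639406323433)
(2110, array([ 0.466 , -0.2912,  1.6883]), np.float64(0.0011))
```

View pics/w1.png

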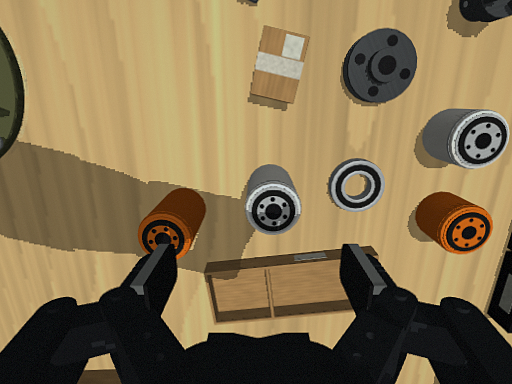

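The wrist view shows the white long filter at (272,205), orange long at (165,235), and the card tray at (290,285). The position agrees with the top camera. I descend and grasp.

Emit:
{"fn": "jog_arm", "kwargs": {"deltas": [[1.4,3.15,0,0],[0,0,4,0],[0,0,4,0],[0,0,4,0],[0,0,3,0],[0,0,2,0],[0,0,1.1,0],[0,0,0,0]]}}

```text
time: 4.45
tcp_pos: [0.4299, -0.1365, 0.0497]
ee_rot: [-3.141, 0.002, 0.002]
wrist_force: [-0.0, 0.5, 0.5]
grip_width: 0.0855
```

Emit:
{"fn": "jog_arm", "kwargs": {"deltas": [[0,0,0,0],[0,0,0,0],[0,0,0,0],[0,0,0,0],[0,0,0,0],[0,0,0,0]], "hand": 1, "newtons": 40}}

```text
time: 5.05
tcp_pos: [0.4311, -0.1375, 0.0517]
ee_rot: [3.141, -0.002, 0.0]
wrist_force: [-0.7, 1.5, 6.1]
grip_width: 0.0592
```

Emit:
{"fn": "jog_arm", "kwargs": {"deltas": [[0,0,-1,0],[0,0,-3,0],[0,0,-3,0],[0,0,0,0]]}}

```text
time: 5.45
tcp_pos: [0.4319, -0.1379, 0.1245]
ee_rot: [3.139, -0.006, 0.0]
wrist_force: [0.1, -0.0, -4.1]
grip_width: 0.0595
```

Emit:
{"fn": "jog_arm", "kwargs": {"deltas": [[-0.84,3.24,0,0],[-0.84,3.24,0,0],[-0.84,3.24,0,0],[-0.84,3.24,0,0],[-0.84,3.24,0,0],[0,0,0,0],[0,0,0,0]]}}

```text
time: 6.15
tcp_pos: [0.3878, -0.2994, 0.1199]
ee_rot: [-3.141, 0.001, -0.001]
wrist_force: [0.6, -0.6, -2.9]
grip_width: 0.0592
```

```bash
python3 - <<'E'
from h import *
print(manip.read_state()['tcp_pos'])
im,d,m=snap('top','t2.png'); W=world(d,m)
im2,d2,m2=snap('wrist','w2.png'); print(trayfit(world(d2,m2),d2,*CARD,1.69))
print(trayfit(W,d,*BLACK,1.43),trayfit(W,d,*CARD,1.69))
cv2.imwrite('pics/tw2.png',np.hstack([cv2.resize(im,(400,300)),cv2.resize(im2,(400,300))])[:,:,::-1])
E
```

```text
[ 0.38777744 -0.29935994  0.11991992]
(5548, array([ 0.4656, -0.2929,  1.6882]), np.float64(0.0012))
(1415, array([0.4526, 0.3004, 1.4324]), np.float64(0.002)) (650, array([ 0.4665, -0.2919,  1.6958]), np.float64(0.0013))
```

View pics/tw2.png

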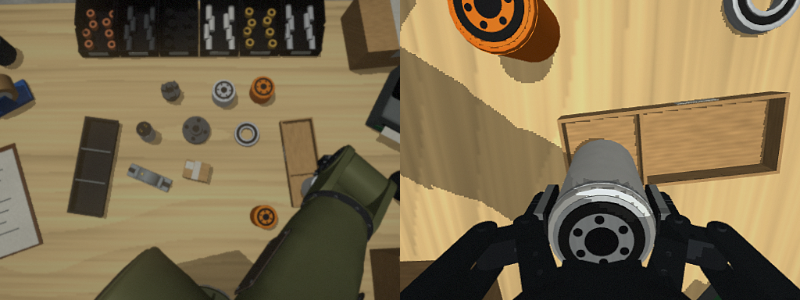

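The top view shows the arm over the card tray. The wrist view shows the filter upright in the jaws above the short cell. Setting it down.

Emit:
{"fn": "jog_arm", "kwargs": {"deltas": [[0.1,0.15,2,0],[0,0,2,0],[0,0,1.5,0],[0,0,0.7,0],[0,0,0.2,0],[0,0,0,0],[0,0,0,0]]}}

```text
time: 6.95
tcp_pos: [0.3897, -0.3009, 0.057]
ee_rot: [3.141, -0.001, 0.0]
wrist_force: [0.1, 0.5, -3.0]
grip_width: 0.0595
```

Emit:
{"fn": "jog_arm", "kwargs": {"deltas": [[0,0,0.1,0],[0,0,0,0]]}}

```text
time: 7.15
tcp_pos: [0.3896, -0.301, 0.0558]
ee_rot: [3.141, -0.001, -0.0]
wrist_force: [0.4, -0.4, -2.5]
grip_width: 0.0591
```

Emit:
{"fn": "jog_arm", "kwargs": {"deltas": [[0,0,0.1,0],[0,0,0,0]]}}

```text
time: 7.35
tcp_pos: [0.3897, -0.3011, 0.0556]
ee_rot: [3.141, -0.001, 0.0]
wrist_force: [-4.0, 3.0, 13.1]
grip_width: 0.0593
```

Emit:
{"fn": "jog_arm", "kwargs": {"deltas": [[0,0,0.1,0],[0,0,0,0]]}}

```text
time: 7.55
tcp_pos: [0.3901, -0.3013, 0.0553]
ee_rot: [3.14, -0.002, 0.0]
wrist_force: [-3.8, 5.4, 21.9]
grip_width: 0.0592
```

Contact is felt at 0.0556. Now I release, lift and head for the pillow block.

Emit:
{"fn": "jog_arm", "kwargs": {"deltas": [[0,0,-0.15,0],[0,0,0,0],[0,0,0,0],[0,0,0,0],[0,0,-1,0],[0,0,-3,0],[0,0,-3,0],[0,0,-4,0],[0,0,-4,0],[0,-2,0,0]], "hand": -1}}

```text
time: 8.55
tcp_pos: [0.3906, -0.2827, 0.2105]
ee_rot: [3.136, -0.007, -0.001]
wrist_force: [0.7, 0.5, -0.6]
grip_width: 0.0854
```

Emit:
{"fn": "jog_arm", "kwargs": {"deltas": [[0.3,-4,0,0],[0.3,-4,0,0],[0.3,-4,0,0],[0.3,-4,0,0],[0.3,-4,0,0],[0.3,-4,0,0],[0.3,-4,0,0],[0.3,-4,0,0],[0.3,-4,0,0],[0.3,-2,0,0]]}}

```text
time: 9.55
tcp_pos: [0.4191, 0.1017, 0.2055]
ee_rot: [-3.141, -0.001, 0.002]
wrist_force: [-0.1, -0.7, 0.1]
grip_width: 0.0853
```

```bash
python3 - <<'E'
from h import *
print(manip.read_state()['tcp_pos'],manip.read_state()['ee_rot'])
im,d,m=snap('top','t3.png'); W=world(d,m)
print(circ(W,d,(.39,-.301),.03,.09,.12,.05))
im2,d2,m2=snap('wrist','w3.png'); W2=world(d2,m2)
k=(np.hypot(W2[...,0]-.42,W2[...,1]-.14)<.07)&(d2>0)
for lo,hi in [(.045,.08),(.009,.019)]:
    p=W2[k&(W2[...,2]>lo)&(W2[...,2]<hi)]; print(len(p),p.mean(0),cv2.minAreaRect(p[:,:2].astype(np.float32)))
print(trayfit(W2,d2,*BLACK,1.43))
cv2.imwrite('pics/tw3.png',np.hstack([cv2.resize(im,(400,300)),cv2.resize(im2,(400,300))])[:,:,::-1])
E
```

```text
[0.41905534 0.10172842 0.20553789] [-3.14120658e+00 -7.15058090e-04  1.86577158e-03]
(726, array([ 0.3917, -0.3016]), np.float64(0.1027), 0.030981117859482765)
1631 [0.42073964 0.14101699 0.06032871] ((0.4199325442314148, 0.13869217038154602), (0.0587637834250927, 0.03077167458832264), 67.85537719726562)
1345 [0.42217485 0.14863872 0.01479103] ((0.4201367497444153, 0.138495072722435), (0.12970568239688873, 0.03807966411113739), 67.3829345703125)
(3115, array([0.4515, 0.2956, 1.4357]), np.float64(0.0018))
```

View pics/tw3.png

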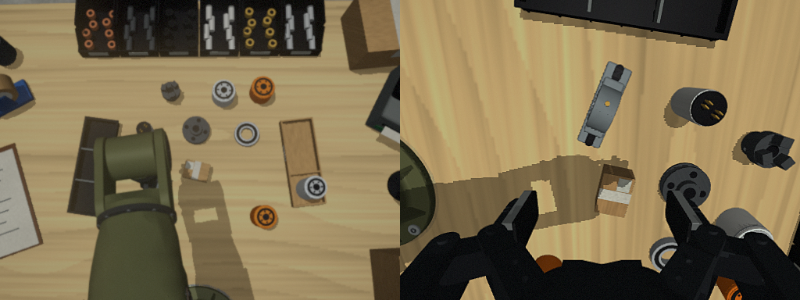

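The top view shows the white filter upright in the short cell at (313,187). The wrist view shows the pillow block at (605,105). I align yaw to −0.393 and descend.

Emit:
{"fn": "jog_arm", "kwargs": {"deltas": [[0.1,-3.68,0,0],[0,0,0,0.131],[0,0,0,0.131],[0,0,0,0.131],[0,0,4,0],[0,0,4,0],[0,0,4,0],[0,0,3,0],[0,0,0,0],[0,0,0,0]], "hand": -0.4}}

```text
time: 10.65
tcp_pos: [0.4208, 0.1357, 0.0558]
ee_rot: [3.142, -0.0, -0.393]
wrist_force: [-0.5, 0.2, 1.1]
grip_width: 0.0601
```

Emit:
{"fn": "jog_arm", "kwargs": {"deltas": [[-0.15,-0.2,2,0],[0,0,1,0],[0,0,0.4,0],[0,0,0,0]]}}

```text
time: 11.05
tcp_pos: [0.42, 0.1384, 0.0213]
ee_rot: [-3.141, -0.0, -0.393]
wrist_force: [0.5, 0.4, 0.9]
grip_width: 0.0598
```

Emit:
{"fn": "jog_arm", "kwargs": {"deltas": [[0,0,0,0],[0,0,0,0],[0,0,0,0],[0,0,0,0],[0,0,0,0],[0,0,0,0]], "hand": 1, "newtons": 60}}

```text
time: 11.65
tcp_pos: [0.4202, 0.1385, 0.0216]
ee_rot: [-3.141, -0.001, -0.393]
wrist_force: [-0.9, -1.1, 5.3]
grip_width: 0.0298
```

Emit:
{"fn": "jog_arm", "kwargs": {"deltas": [[0,0,-1,0],[0,0,-3,0],[0,0,-4,0],[0,0,-4,0],[0,0,-4,0],[0,0,0,0],[0,0,0,0]]}}

```text
time: 12.35
tcp_pos: [0.4193, 0.1384, 0.1807]
ee_rot: [-3.142, -0.0, -0.393]
wrist_force: [-0.4, 0.2, -8.7]
grip_width: 0.0296
```

Emit:
{"fn": "jog_arm", "kwargs": {"deltas": [[2.05,2.99,0,0],[2.05,2.99,0,0],[2.05,2.99,0,0],[2.05,2.99,0,0],[2.05,2.99,0,0],[2.05,2.99,0,0],[2.05,2.99,0,0],[2.05,2.99,0,0],[2.05,2.99,0,0],[2.05,2.99,0,0]]}}

```text
time: 13.35
tcp_pos: [0.4937, -0.2173, 0.1782]
ee_rot: [-3.141, 0.004, -0.393]
wrist_force: [0.7, 0.7, -7.4]
grip_width: 0.0291
```

Emit:
{"fn": "jog_arm", "kwargs": {"deltas": [[2.05,2.99,0,0],[2.05,2.99,0,0],[0,0,0,0.132],[0,0,0,0.132],[0,0,0,0.132],[0,0,0,0.132],[0,0,0,0.132],[0,0,0,0.132],[0,0,0,0.132],[0,0,0,0.135]]}}

```text
time: 14.35
tcp_pos: [0.5086, -0.2866, 0.1779]
ee_rot: [3.138, 0.003, -1.457]
wrist_force: [-0.1, -0.2, -7.3]
grip_width: 0.0294
```

Emit:
{"fn": "jog_arm", "kwargs": {"deltas": [[0,0,2,0],[0,0,3,0],[0,0,3,0],[0,0,0,0],[0,0,0,0]]}}

```text
time: 14.85
tcp_pos: [0.5091, -0.2869, 0.0999]
ee_rot: [3.139, 0.002, -1.452]
wrist_force: [0.9, -0.7, -6.3]
grip_width: 0.0295
```

```bash
python3 - <<'E'
from h import *
print(manip.read_state()['tcp_pos'],manip.read_state()['ee_rot'],manip.read_state()['qpos'].round(2))
im2,d2,m2=snap('wrist','w4.png'); print(trayfit(world(d2,m2),d2,*CARD,1.69))
E
```

```text
[ 0.50906009 -0.2868552   0.09986057] [ 3.13936747e+00  1.85395817e-03 -1.45194682e+00] [-0.58  0.51  1.55 -0.    1.08  0.88]
(2946, array([ 0.4675, -0.2944,  1.6869]), np.float64(0.0014))
```

View pics/w4.png

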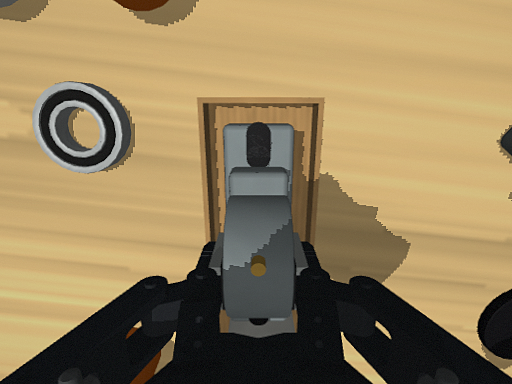

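The wrist view shows the block centred and aligned over the long cell (walls at columns 205 and 315, block 222–297). Lowering.

Emit:
{"fn": "jog_arm", "kwargs": {"deltas": [[0,0,3,0],[0,0,2,0],[0,0,1.3,0],[0,0,0.6,0],[0,0,0.2,0],[0,0,0,0],[0,0,0,0]]}}

```text
time: 15.6
tcp_pos: [0.51, -0.2875, 0.0308]
ee_rot: [-3.14, -0.001, -1.452]
wrist_force: [0.2, -0.8, -6.5]
grip_width: 0.0294
```

Emit:
{"fn": "jog_arm", "kwargs": {"deltas": [[0,0,0.1,0],[0,0,0,0]]}}

```text
time: 15.8
tcp_pos: [0.5096, -0.2873, 0.0291]
ee_rot: [-3.141, -0.0, -1.452]
wrist_force: [0.2, 0.0, -7.4]
grip_width: 0.0295
```

Emit:
{"fn": "jog_arm", "kwargs": {"deltas": [[0,0,0.1,0],[0,0,0,0]]}}

```text
time: 16.0
tcp_pos: [0.5095, -0.2872, 0.0277]
ee_rot: [3.142, 0.0, -1.452]
wrist_force: [-0.0, -0.1, -7.7]
grip_width: 0.0293
```

Emit:
{"fn": "jog_arm", "kwargs": {"deltas": [[0,0,0.1,0],[0,0,0,0]]}}

```text
time: 16.2
tcp_pos: [0.5095, -0.2872, 0.0266]
ee_rot: [3.141, 0.0, -1.452]
wrist_force: [0.6, -0.1, -7.9]
grip_width: 0.0293
```

Emit:
{"fn": "jog_arm", "kwargs": {"deltas": [[0,0,0.1,0],[0,0,0,0]]}}

```text
time: 16.4
tcp_pos: [0.5095, -0.2872, 0.0257]
ee_rot: [3.142, -0.0, -1.452]
wrist_force: [-0.4, -0.1, -7.4]
grip_width: 0.0296
```

Emit:
{"fn": "jog_arm", "kwargs": {"deltas": [[0,0,0.1,0],[0,0,0,0]]}}

```text
time: 16.6
tcp_pos: [0.5096, -0.2873, 0.0256]
ee_rot: [-3.141, -0.0, -1.452]
wrist_force: [-3.5, 2.0, 3.7]
grip_width: 0.0292
```

Emit:
{"fn": "jog_arm", "kwargs": {"deltas": [[0,0,0.05,0],[0,0,0,0]]}}

```text
time: 16.8
tcp_pos: [0.5096, -0.2873, 0.0256]
ee_rot: [-3.141, -0.0, -1.452]
wrist_force: [-6.8, 4.1, 9.8]
grip_width: 0.0295
```

Emit:
{"fn": "jog_arm", "kwargs": {"deltas": [[0,0,0,0],[0,0,0,0],[0,0,-0.5,0],[0,0,-2,0],[0,0,-3,0],[0,0,-4,0],[0,0,-4,0],[0,0,-4,0],[0,0,0,-0.145],[0,0,0,-0.145]], "hand": -0.1}}

```text
time: 17.8
tcp_pos: [0.51, -0.2874, 0.2012]
ee_rot: [-3.14, -0.003, -1.156]
wrist_force: [-0.3, -0.1, -0.3]
grip_width: 0.0471
```

Emit:
{"fn": "jog_arm", "kwargs": {"deltas": [[0,0,0,-0.145],[0,0,0,-0.145],[0,0,0,-0.145],[0,0,0,-0.145],[0,0,0,-0.145],[0,0,0,-0.145],[0,0,0,-0.145],[0,0,0,-0.147],[2.5,-3,0,0],[2.5,-3,0,0]], "hand": -1}}

```text
time: 18.8
tcp_pos: [0.5599, -0.227, 0.1999]
ee_rot: [3.141, -0.001, -0.002]
wrist_force: [0.5, 0.1, -0.1]
grip_width: 0.0858
```

Emit:
{"fn": "jog_arm", "kwargs": {"deltas": [[2.5,-3,0,0],[2.5,-3,0,0],[2.5,-3,0,0],[2.5,-3,0,0],[0,0,0,0],[0,0,0,0]]}}

```text
time: 19.4
tcp_pos: [0.6597, -0.1066, 0.1992]
ee_rot: [3.141, 0.0, 0.001]
wrist_force: [0.0, -0.0, -0.5]
grip_width: 0.0854
```

```bash
python3 - <<'E'
from h import *
s=manip.read_state();print(s['tcp_pos'],s['ee_rot'])
im2,d2,m2=snap('wrist','w5.png'); W=world(d2,m2); print(circ(W,d2,(.66,-.07),.033,.052,.09,.05),circ(W,d2,(.668,.082),.0255,.048,.075,.05))
im,d,m=snap('top','t5.png'); W=world(d,m); print(circ(W,d,(.39,-.301),.03,.09,.12,.05))
cv2.imwrite('pics/tw5.png',np.hstack([cv2.resize(im,(400,300)),cv2.resize(im2,(400,300))])[:,:,::-1])
E
```

```text
[ 0.65968279 -0.10663686  0.19919694] [3.14149116e+00 2.08311271e-04 1.31785236e-03]
(3395, array([ 0.6615, -0.0723]), np.float64(0.0655), 0.03350011631846428) (6, array([0.6799, 0.0821]), np.float64(0.0489), 0.0014810026623308659)
(727, array([ 0.3917, -0.3018]), np.float64(0.1027), 0.030726704746484756)
```

View pics/tw5.png

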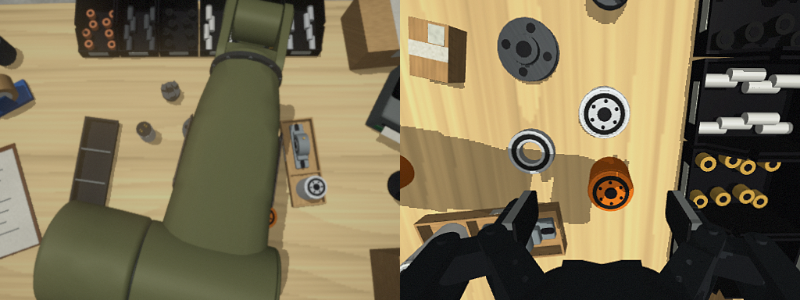

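The top view shows block and filter in their card-tray cells. The wrist view shows the white short filter at (604,112), with orange below it at (610,183). I grasp the white one.

Emit:
{"fn": "jog_arm", "kwargs": {"deltas": [[0.2,-3.45,0,0],[0,0,4,0],[0,0,4,0],[0,0,4,0],[0,0,3,0],[0,0,1.4,0],[0,0,0.5,0],[0,0,0,0],[0,0,0,0]]}}

```text
time: 20.4
tcp_pos: [0.6624, -0.073, 0.0322]
ee_rot: [3.141, -0.003, -0.0]
wrist_force: [0.2, -0.6, 0.6]
grip_width: 0.0852
```

Emit:
{"fn": "jog_arm", "kwargs": {"deltas": [[0,0,0,0],[0,0,0,0],[0,0,0,0],[0,0,0,0],[0,0,0,0]], "hand": 1, "newtons": 40}}

```text
time: 20.9
tcp_pos: [0.6623, -0.0728, 0.032]
ee_rot: [3.141, -0.002, 0.0]
wrist_force: [-1.8, 0.0, 6.3]
grip_width: 0.0648
```

Emit:
{"fn": "jog_arm", "kwargs": {"deltas": [[0,0,-1,0],[0,0,-3,0],[0,0,-3,0],[0,0,-4,0],[0,0,-4,0],[0,0,0,0],[0,0,0,0]]}}

```text
time: 21.6
tcp_pos: [0.6615, -0.0726, 0.1811]
ee_rot: [3.141, -0.001, 0.0]
wrist_force: [0.2, -0.2, -4.7]
grip_width: 0.065
```

Emit:
{"fn": "jog_arm", "kwargs": {"deltas": [[-2.1,-3.7,0,0],[-2.1,-3.7,0,0],[-2.1,-3.7,0,0],[-2.1,-3.7,0,0],[-2.1,-3.7,0,0],[-2.1,-3.7,0,0],[-2.1,-3.7,0,0],[-2.1,-3.7,0,0],[-2.1,-3.7,0,0],[-2.1,-3.7,0,0]]}}

```text
time: 22.6
tcp_pos: [0.4498, 0.2983, 0.1788]
ee_rot: [3.14, 0.003, -0.0]
wrist_force: [0.5, 0.1, -3.4]
grip_width: 0.0648
```

Emit:
{"fn": "jog_arm", "kwargs": {"deltas": [[0,0,2,0],[0,0,3,0],[0,0,2,0],[0,0,0,0],[0,0,0,0]]}}

```text
time: 23.1
tcp_pos: [0.4513, 0.2971, 0.11]
ee_rot: [3.141, 0.001, -0.0]
wrist_force: [0.6, -0.1, -2.1]
grip_width: 0.0648
```

```bash
python3 - <<'E'
from h import *
s=manip.read_state();print(s['tcp_pos'],s['ee_rot'])
im2,d2,m2=snap('wrist','w6.png'); W=world(d2,m2); print(trayfit(W,d2,*BLACK,1.43))
E
```

```text
[0.45128508 0.29711586 0.10997359] [ 3.14079785e+00  1.38650342e-03 -8.72114514e-05]
(8942, array([0.4528, 0.3007, 1.4347]), np.float64(0.0018))
```

View pics/w6.png

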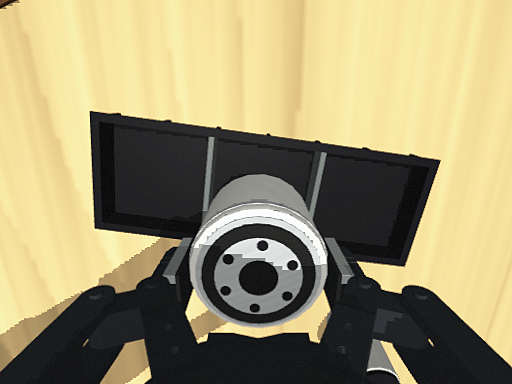

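The wrist view shows the filter over the middle cell (partitions at columns 210 and 318). A small y correction, then lower.

Emit:
{"fn": "jog_arm", "kwargs": {"deltas": [[0.1,-0.35,2,0],[0,0,2,0],[0,0,1.8,0],[0,0,0.8,0],[0,0,0.4,0],[0,0,0,0],[0,0,0,0]]}}

```text
time: 23.85
tcp_pos: [0.453, 0.3011, 0.0413]
ee_rot: [-3.141, -0.001, -0.0]
wrist_force: [0.2, 0.4, -3.5]
grip_width: 0.0646
```

Emit:
{"fn": "jog_arm", "kwargs": {"deltas": [[0,0,0.1,0],[0,0,0.05,0],[0,0,0,0]]}}

```text
time: 24.15
tcp_pos: [0.4526, 0.3008, 0.039]
ee_rot: [-3.141, -0.0, -0.0]
wrist_force: [-0.1, 0.2, -3.1]
grip_width: 0.0651
```

Emit:
{"fn": "jog_arm", "kwargs": {"deltas": [[0,0,0.1,0],[0,0,0,0]]}}

```text
time: 24.35
tcp_pos: [0.4525, 0.3008, 0.0377]
ee_rot: [3.141, 0.0, 0.0]
wrist_force: [0.8, -0.7, -3.5]
grip_width: 0.0648
```

Emit:
{"fn": "jog_arm", "kwargs": {"deltas": [[0,0,0.1,0],[0,0,0,0]]}}

```text
time: 24.55
tcp_pos: [0.4525, 0.3008, 0.0366]
ee_rot: [3.142, 0.0, 0.0]
wrist_force: [-0.0, -0.1, -2.5]
grip_width: 0.0654
```

Emit:
{"fn": "jog_arm", "kwargs": {"deltas": [[0,0,0.1,0],[0,0,0,0]]}}

```text
time: 24.75
tcp_pos: [0.4526, 0.3009, 0.036]
ee_rot: [-3.141, -0.0, -0.0]
wrist_force: [-1.4, -0.0, 1.2]
grip_width: 0.0648
```

Emit:
{"fn": "jog_arm", "kwargs": {"deltas": [[0,0,0.05,0],[0,0,0,0]]}}

```text
time: 24.95
tcp_pos: [0.4526, 0.3009, 0.036]
ee_rot: [-3.141, -0.0, 0.0]
wrist_force: [-5.8, -2.4, 8.8]
grip_width: 0.0647
```

Emit:
{"fn": "jog_arm", "kwargs": {"deltas": [[0,0,0,0],[0,0,0,0],[0,0,-0.5,0],[0,0,-2,0],[0,0,-3,0],[0,0,-4,0],[0,0,-4,0],[0,0,-2,0],[1.87,3.8,0,0],[1.87,3.8,0,0]], "hand": -0.9}}

```text
time: 25.95
tcp_pos: [0.4903, 0.2245, 0.1915]
ee_rot: [-3.141, -0.002, 0.002]
wrist_force: [1.6, 0.2, -0.8]
grip_width: 0.0811
```

Emit:
{"fn": "jog_arm", "kwargs": {"deltas": [[1.87,3.8,0,0],[1.87,3.8,0,0],[1.87,3.8,0,0],[0,0,0,0],[0,0,0,0]]}}

```text
time: 26.45
tcp_pos: [0.5462, 0.1102, 0.1904]
ee_rot: [-3.141, 0.0, -0.002]
wrist_force: [-0.1, 1.6, -0.1]
grip_width: 0.0812
```

```bash
python3 - <<'E'
from h import *
s=manip.read_state();print(s['tcp_pos'],s['ee_rot'])
im2,d2,m2=snap('wrist','w7.png'); W=world(d2,m2); print(circ(W,d2,(.546,.148),.0225,.07,.09,.05)); print(trayfit(W,d2,*BLACK,1.43)); print(circ(W,d2,(.4526,.301),.033,.055,.09,.05),circ(W,d2,(.668,.082),.027,.033,.075,.05))
E
```

```text
[0.54617589 0.11021132 0.19038334] [-3.14144599e+00  4.74056941e-05 -1.73003940e-03]
(1828, array([0.546 , 0.1485]), np.float64(0.0851), 0.0225051399320364)
(3600, array([0.4522, 0.2982, 1.4346]), np.float64(0.0028))
(28, array([0.4509, 0.3029]), np.float64(0.0574), 0.006777577102184296) (2083, array([0.6678, 0.0819]), np.float64(0.0445), 0.027374275028705597)
```

View pics/w7.png

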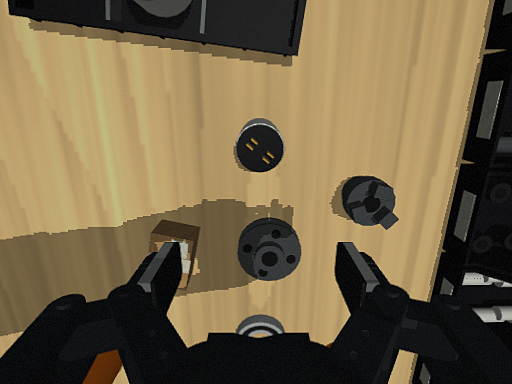

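The wrist view shows the capacitor at (260,147), the hub at (369,200), and the short filter in the tray's middle cell. Grasping the capacitor.

Emit:
{"fn": "jog_arm", "kwargs": {"deltas": [[0,-3.83,0,0],[0,0,4,0],[0,0,4,0],[0,0,4,0],[0,0,1.5,0],[0,0,1,0],[0,0,0,0],[0,0,0,0]], "hand": -0.7}}

```text
time: 27.3
tcp_pos: [0.5469, 0.1495, 0.0469]
ee_rot: [-3.141, -0.002, 0.0]
wrist_force: [0.4, -0.0, 0.9]
grip_width: 0.0727
```

Emit:
{"fn": "jog_arm", "kwargs": {"deltas": [[0,0,0,0],[0,0,0,0],[0,0,0,0],[0,0,0,0],[0,0,0,0]], "hand": 1, "newtons": 30}}

```text
time: 27.8
tcp_pos: [0.5467, 0.1492, 0.0465]
ee_rot: [-3.141, -0.002, -0.0]
wrist_force: [-0.4, -1.0, 6.7]
grip_width: 0.0442
```

Emit:
{"fn": "jog_arm", "kwargs": {"deltas": [[0,0,-1,0],[0,0,-3,0],[0,0,-3,0],[0,0,-3,0],[0,0,-3,0],[0,0,0,0],[0,0,0,0]]}}

```text
time: 28.5
tcp_pos: [0.546, 0.1491, 0.1758]
ee_rot: [-3.141, -0.001, -0.0]
wrist_force: [-0.0, 0.0, -2.7]
grip_width: 0.0443
```

Emit:
{"fn": "jog_arm", "kwargs": {"deltas": [[-3.04,-2.73,0,0],[-3.04,-2.73,0,0],[-3.04,-2.73,0,0],[-3.04,-2.73,0,0],[-3.04,-2.73,0,0],[-3.04,-2.73,0,0],[0,0,0,0],[0,0,0,0],[0,0,3,0],[0,0,3,0]]}}

```text
time: 29.5
tcp_pos: [0.3645, 0.3122, 0.1144]
ee_rot: [-3.141, -0.001, -0.001]
wrist_force: [1.0, 0.0, -1.9]
grip_width: 0.0441
```

Emit:
{"fn": "jog_arm", "kwargs": {"deltas": [[0,0,3,0],[0,0,1.8,0],[0,0,0.8,0],[0,0,0.4,0],[0,0,0,0],[0,0,0,0]]}}

```text
time: 30.1
tcp_pos: [0.3642, 0.313, 0.0561]
ee_rot: [-3.141, -0.001, -0.0]
wrist_force: [0.1, 0.3, -2.1]
grip_width: 0.0443
```

Emit:
{"fn": "jog_arm", "kwargs": {"deltas": [[0,0,0.1,0],[0,0,0.1,0],[0,0,0,0]]}}

```text
time: 30.4
tcp_pos: [0.3637, 0.313, 0.0534]
ee_rot: [-3.141, -0.0, 0.0]
wrist_force: [-1.3, 0.3, -1.1]
grip_width: 0.0442
```

Emit:
{"fn": "jog_arm", "kwargs": {"deltas": [[0,0,0.1,0],[0,0,0.05,0],[0,0,0,0]]}}

```text
time: 30.7
tcp_pos: [0.3636, 0.3129, 0.0517]
ee_rot: [3.141, 0.0, 0.0]
wrist_force: [-0.4, 0.3, -2.0]
grip_width: 0.0445
```

Emit:
{"fn": "jog_arm", "kwargs": {"deltas": [[0,0,0.1,0],[0,0,0,0]]}}

```text
time: 30.9
tcp_pos: [0.3636, 0.3129, 0.0507]
ee_rot: [3.141, 0.0, -0.0]
wrist_force: [0.4, 0.4, -2.2]
grip_width: 0.0444
```

Emit:
{"fn": "jog_arm", "kwargs": {"deltas": [[0,0,0.05,0],[0,0,0,0]]}}

```text
time: 31.1
tcp_pos: [0.3637, 0.313, 0.0505]
ee_rot: [-3.141, -0.0, -0.0]
wrist_force: [-1.4, -1.1, 2.1]
grip_width: 0.0439
```

Emit:
{"fn": "jog_arm", "kwargs": {"deltas": [[0,0,0,0],[0,0,0,0],[0,0,-0.5,0],[0,0,-2,0],[0,0,-3,0],[0,0,-4,0],[0,0,-4,0],[0,0,0,-0.14],[0,0,0,-0.14],[0,0,0,0]], "hand": -0.3}}

```text
time: 32.1
tcp_pos: [0.3637, 0.3129, 0.1858]
ee_rot: [-3.141, -0.001, 0.282]
wrist_force: [-0.6, -0.4, -0.4]
grip_width: 0.0556
```

```bash
python3 - <<'E'
from h import *
s=manip.read_state();print(s['tcp_pos'],s['ee_rot'])
im,d,m=snap('wrist','w8.png'); W=world(d,m); print(circ(W,d,(.364,.313),.0225,.075,.095,.05),trayfit(W,d,*BLACK,1.43))
im,d,m=snap('top','t8.png'); W=world(d,m); print(circ(W,d,(.668,.082),.027,.033,.075,.05))
E
```

```text
[0.36365539 0.31290831 0.18579437] [-3.14138676e+00 -6.87151623e-04  2.82348844e-01]
(1815, array([0.3629, 0.3116]), np.float64(0.0888), 0.022389931604266167) (5299, array([0.4514, 0.2991, 1.43  ]), np.float64(0.0027))
(479, array([0.6684, 0.0818]), np.float64(0.0444), 0.02737889252603054)
```

Emit:
{"fn": "jog_arm", "kwargs": {"deltas": [[0,0,0,-0.12],[0,0,0,-0.12],[0,0,0,-0.12],[1.18,4.08,0,0],[1.18,4.08,0,0],[1.18,4.08,0,0],[1.18,4.08,0,0],[1.18,4.08,0,0],[1.18,4.08,0,0],[1.18,4.08,0,0]], "hand": -1}}

```text
time: 33.2
tcp_pos: [0.6016, 0.1319, 0.185]
ee_rot: [-3.141, 0.0, 0.636]
wrist_force: [0.1, -0.6, 0.5]
grip_width: 0.0855
```

Emit:
{"fn": "jog_arm", "kwargs": {"deltas": [[1.18,4.08,0,0],[1.18,4.08,0,0],[0,0,0,0],[0,0,3,0],[0,0,3,0],[0,0,2,0],[0,0,0,0],[0,0,0,0]]}}

```text
time: 34.0
tcp_pos: [0.6681, 0.0821, 0.106]
ee_rot: [3.142, -0.0, 0.639]
wrist_force: [0.3, 0.6, 0.8]
grip_width: 0.0855
```

```bash
python3 - <<'E'
from h import *
s=manip.read_state();print(s['tcp_pos'],s['ee_rot'])
im,d,m=snap('wrist','w9.png')
E
```

```text
[0.66814359 0.08212522 0.10596966] [ 3.14154310e+00 -1.48750316e-04  6.38546768e-01]
```

View pics/w9.png

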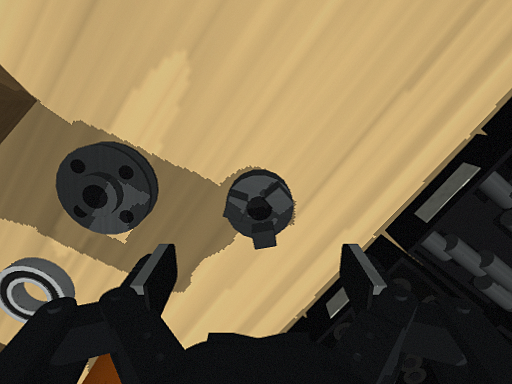

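The hub lies centred between the jaws at (259,205), with the pulley and bins clear of the fingers. Descending.

Emit:
{"fn": "jog_arm", "kwargs": {"deltas": [[0,0,3,0],[0,0,3,0],[0,0,1.6,0],[0,0,1.1,0],[0,0,0,0],[0,0,0,0]]}}

```text
time: 34.65
tcp_pos: [0.6689, 0.0819, 0.0197]
ee_rot: [3.141, -0.002, 0.64]
wrist_force: [0.0, 0.4, 0.0]
grip_width: 0.0855
```

Emit:
{"fn": "jog_arm", "kwargs": {"deltas": [[0,0,0,0],[0,0,0,0],[0,0,0,0],[0,0,0,0],[0,0,0,0]], "hand": 1, "newtons": 60}}

```text
time: 35.15
tcp_pos: [0.6688, 0.0819, 0.0197]
ee_rot: [3.14, -0.002, 0.64]
wrist_force: [0.4, 0.8, 5.6]
grip_width: 0.0523
```

Emit:
{"fn": "jog_arm", "kwargs": {"deltas": [[0,0,-1,0],[0,0,-3,0],[0,0,-3,0],[0,0,-3,0],[0,0,-3,0],[0,0,0,0],[0,0,0,0]]}}

```text
time: 35.85
tcp_pos: [0.6678, 0.0818, 0.1479]
ee_rot: [-3.141, 0.0, 0.64]
wrist_force: [-0.4, 0.4, -5.5]
grip_width: 0.0522
```

Emit:
{"fn": "jog_arm", "kwargs": {"deltas": [[0.36,-4.0,0,0],[0.36,-4.0,0,0],[0.36,-4.0,0,0],[0.36,-4.0,0,0],[0.36,-4.0,0,0],[0.36,-4.0,0,0],[0,0,2,0],[0,0,3,0],[0,0,0,0],[0,0,0,0]]}}

```text
time: 36.85
tcp_pos: [0.5417, 0.2868, 0.0973]
ee_rot: [-3.141, 0.003, 0.64]
wrist_force: [-0.2, 0.1, -4.0]
grip_width: 0.0523
```

```bash
python3 - <<'E'
from h import *
s=manip.read_state();print(s['tcp_pos'],s['ee_rot'])
im,d,m=snap('wrist','w10.png'); im=im.copy(); W=world(d,m); print(trayfit(W,d,*BLACK,1.43))
c,s=np.cos(1.434),np.sin(1.434); C=np.array([.4522,.2998])
q=np.array([[-43,-47],[43,-47],[43,-133],[-43,-133]])/1000.
w=np.c_[q@[[c,s],[-s,c]]+C,np.full(4,.028)]
cv2.polylines(im,[proj(w,m).round().astype(int)],True,(255,0,0),1)
cv2.imwrite('pics/w10.png',im[:,:,::-1])
E
```

```text
[0.54165123 0.28682818 0.09733762] [-3.14097449e+00  2.68683007e-03  6.39767816e-01]
(9201, array([0.4524, 0.2999, 1.4405]), np.float64(0.0037))
```

View pics/w10.png

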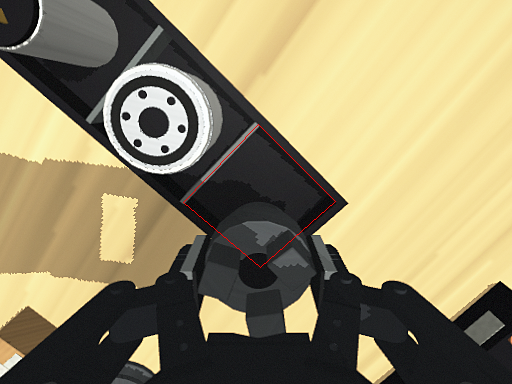

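The predicted cell outline (red) sits on the far cell's inner rim and the hub is centred over it. Lowering.

Emit:
{"fn": "jog_arm", "kwargs": {"deltas": [[0,-0.06,2,0],[0,0,2,0],[0,0,1.7,0],[0,0,0.8,0],[0,0,0.4,0],[0,0,0,0],[0,0,0,0]]}}

```text
time: 37.6
tcp_pos: [0.5423, 0.2879, 0.0304]
ee_rot: [3.141, -0.001, 0.64]
wrist_force: [0.7, 0.9, -3.7]
grip_width: 0.0519
```

Emit:
{"fn": "jog_arm", "kwargs": {"deltas": [[0,0,0.1,0],[0,0,0.1,0],[0,0,0,0]]}}

```text
time: 37.9
tcp_pos: [0.5418, 0.2877, 0.0274]
ee_rot: [3.142, -0.0, 0.64]
wrist_force: [-0.7, -0.3, -4.4]
grip_width: 0.0517
```

Emit:
{"fn": "jog_arm", "kwargs": {"deltas": [[0,0,0.1,0],[0,0,0,0]]}}

```text
time: 38.1
tcp_pos: [0.5417, 0.2877, 0.0262]
ee_rot: [-3.142, 0.0, 0.64]
wrist_force: [0.2, -0.1, -4.2]
grip_width: 0.0523
```

Emit:
{"fn": "jog_arm", "kwargs": {"deltas": [[0,0,0.1,0],[0,0,0,0]]}}

```text
time: 38.3
tcp_pos: [0.5417, 0.2876, 0.0251]
ee_rot: [-3.142, 0.0, 0.64]
wrist_force: [-0.6, -0.3, -4.8]
grip_width: 0.0522
```

Emit:
{"fn": "jog_arm", "kwargs": {"deltas": [[0,0,0.1,0],[0,0,0,0]]}}

```text
time: 38.5
tcp_pos: [0.5417, 0.2877, 0.0241]
ee_rot: [-3.142, 0.0, 0.64]
wrist_force: [0.1, 0.3, -4.2]
grip_width: 0.0519
```

Emit:
{"fn": "jog_arm", "kwargs": {"deltas": [[0,0,0.08,0],[0,0,0,0]]}}

```text
time: 38.7
tcp_pos: [0.5418, 0.2877, 0.0238]
ee_rot: [3.142, -0.0, 0.64]
wrist_force: [-1.9, -0.9, -0.8]
grip_width: 0.0522
```

Emit:
{"fn": "jog_arm", "kwargs": {"deltas": [[0,0,0.05,0],[0,0,0,0]]}}

```text
time: 38.9
tcp_pos: [0.5418, 0.2877, 0.0237]
ee_rot: [3.142, -0.0, 0.64]
wrist_force: [-5.6, -2.1, 5.5]
grip_width: 0.0524
```

Emit:
{"fn": "jog_arm", "kwargs": {"deltas": [[0,0,0,0],[0,0,0,0],[0,0,0,0],[0,0,-0.5,0],[0,0,-2,0],[0,0,-3,0],[0,0,-4,0],[0,0,-4,0],[0,0,-3,0],[0,0,0,0]], "hand": -0.45}}

```text
time: 39.9
tcp_pos: [0.5432, 0.2883, 0.1933]
ee_rot: [3.14, -0.008, 0.64]
wrist_force: [-0.4, -0.4, 0.1]
grip_width: 0.0623
```

Emit:
{"fn": "jog_arm", "kwargs": {"deltas": [[0,4,0,0],[0,4,0,0],[0,4,0,0],[0,4,0,0],[0,4,0,0],[0,0,0,0]]}}

```text
time: 40.5
tcp_pos: [0.6629, 0.123, 0.1869]
ee_rot: [3.141, 0.001, 0.636]
wrist_force: [-0.8, -0.1, -0.6]
grip_width: 0.0618
```

```bash
python3 - <<'E'
from h import *
s=manip.read_state();print(s['tcp_pos'],s['wrist_force'])
im,d,m=snap('wrist','w11.png'); W=world(d,m)
im2,d2,m2=snap('top','t11.png'); W2=world(d2,m2)
im3,_,_=snap('side')
for n,c,r,lo,hi in [('long',(.39,-.301),.03,.09,.12),('short',(.4526,.301),.033,.058,.09),('cap',(.364,.313),.0225,.075,.095),('hub',(.5417,.2877),.027,.035,.075)]:
    for A,B in ((W,d),(W2,d2)):
        try: print(n,circ(A,B,c,r,lo,hi,.05))
        except Exception as e: print(n,'-')
for n in ('oL',(.315,-.173)),('oS',(.671,-.18)): pass
cv2.imwrite('pics/fin.png',np.vstack([np.hstack([cv2.resize(x,(400,300)) for x in (im,im2)]),np.hstack([cv2.resize(im3,(400,300)),np.zeros((300,400,3),np.uint8)])])[:,:,::-1])
E
```

```text
[0.66291623 0.12304963 0.18690426] [-0.75590142 -0.05325268 -0.5857245 ]
long -
long (726, array([ 0.3915, -0.3017]), np.float64(0.1024), 0.030661510303616524)
short -
short (118, array([0.4519, 0.302 ]), np.float64(0.0683), 0.024907678365707397)
cap -
cap (198, array([0.3655, 0.3124]), np.float64(0.089), 0.02208000421524048)
hub -
hub (5, array([0.5539, 0.3374]), np.float64(0.0666), 0.00548037514090538)
```

View pics/fin.png

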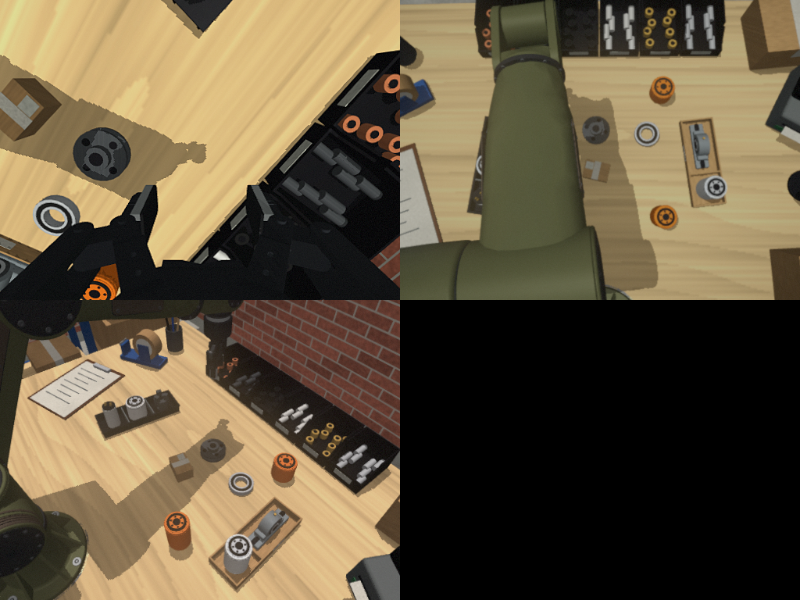

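The side view shows all five parts standing in their trays. I move the arm aside for a clear last check of the black tray.

Emit:
{"fn": "jog_arm", "kwargs": {"deltas": [[-3.9,0.65,0,0],[-3.9,0.65,0,0],[-3.9,0.65,0,0],[-3.9,0.65,0,0],[-3.9,0.65,0,0],[-3.9,0.65,0,0],[0,0,0,0],[0,0,0,0]]}}

```text
time: 41.45
tcp_pos: [0.4967, -0.0431, 0.1885]
ee_rot: [3.141, -0.001, 0.64]
wrist_force: [-0.5, -0.4, 0.2]
grip_width: 0.0624
```

```bash
python3 - <<'E'
from h import *
im2,d2,m2=snap('top','t12.png'); W2=world(d2,m2)
for n,c,r,lo,hi in [('short',(.4526,.301),.033,.058,.09),('cap',(.364,.313),.0225,.075,.095),('hub',(.5417,.2877),.027,.035,.075)]:
    print(n,circ(W2,d2,c,r,lo,hi,.04))
cv2.imwrite('pics/t12c.png',cv2.resize(im2[130:300,60:440],None,fx=2,fy=2)[:,:,::-1])
E
```

```text
short (738, array([0.4514, 0.304 ]), np.float64(0.0684), 0.0334596112370491)
cap (371, array([0.365 , 0.3124]), np.float64(0.0884), 0.022551817819476128)
hub (508, array([0.5412, 0.2874]), np.float64(0.0486), 0.027609864249825478)
```

View pics/t12c.png

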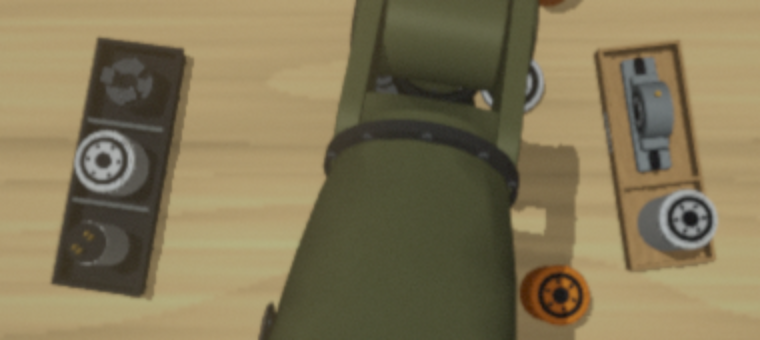

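The crop shows hub (127,80), short filter (103,162) and capacitor (90,245) each in their own black-tray cell. The block (648,110) and long filter (690,218) are in the card tray. Handing in.

```bash
python3 -c "
from plant import manip
print(manip.finish_job(), manip.read_state()['time'])"
```

```text
the job is handed in; nothing more can be done
the job is handed in; nothing more can be done
```

I put both kits in their trays and handed the job in at about 41.5 s.

- **Card tray:** the white long filter is in the short cell and the pillow block lies lengthwise in the long cell.
- **Black tray:** the capacitor is in the near cell, the short filter in the middle and the coupling hub in the far cell.

I lowered each part until the wrist force showed contact with the cell floor, then released it. The highest force I read was about 22 N, while setting down the long filter.

**Last checks:** the final top and side pictures show all five parts upright, each in its own cell. The filters and the capacitor measured about 4–6 mm higher than on the bench, about what the 4 mm tray floor should give. I judged the hub and pillow block upright by eye, without a height comparison. The pictures show no sign that the two orange look-alikes, the pulley, the ball bearing or the box moved, but I did not measure them again at the end.

**Disagreements:** the black tray fits differed by up to about 5 mm in y, depending on how much of the tray was visible. The final fit agreed with the wrist picture. The last top view put the short filter about 3 mm from where I released it, well within its 10 mm of clearance.

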